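# Mesh a gear with the master on the gear tester

### The arm

A 6-joint arm with a two-finger parallel gripper is mounted at the origin on a cart in front of the work surface, level with it; the furniture and walls round the work are solid. World frame = base frame: x ahead of the robot, y to its left, z up, the work surface at z = 0. Lengths are in m, angles in rad, forces in N, time in s.
With the tool pointing down it reaches from about 0.325 to 0.775 m from the base axis. Payload 5.5 kg.
Tool frame: the origin (TCP) lies between the finger pads; the fingertips stand 25 mm ahead of it and the grasp point (between the pads) lies 6 mm ahead of it (ctrl.finger_overhang is the distance from the TCP to the fingertips, in m); z points along the fingers, y is the direction in which the jaws open and shut (so a half turn about z gives the same grasp; the last joint's range is limited). The gripper opens to 88 mm and grips with 3 to 60 N. Pads are 20 mm wide; open, the fingers measure 115 mm over their backs; the gripper's body (75 mm by 178 mm) begins 61 mm behind the grasp point.
Start: joints at [-0.057, 0.091, 1.231, -0, 1.82, -0.057], TCP at [0.6, -0, 0.248] pointing down, gripper open.
Joint ranges: [-2.87, 2.87], [-0.86, 2.18], [0.17, 2.46], [-1.51, 4.65], [0.06, 2.69], [-2.65, 2.65]. Speed limits (rad/s): [2.57, 2.57, 3.01, 3.14, 3.14, 3.14].

### API

Orientations are given as a unit quaternion [x, y, z, w].
In Python, from workcell import sense, viewer, hand_in, ctrl gives the robot as it stands.
- The arm moves only by the tool apply_moves, never from a script. Its argument "series" is a list of rows, each an object with "translation": the shift along the tool's x, y, z in mm, a list of three; "twist": the turn, a rotation vector about the tool's x, y, z in rad, a list of three. In form: [{"translation": [dx, dy, dz], "twist": [ax, ay, az]}, ...]. A call has 1 to 12 rows; each row shifts and turns the commanded pose from where the row before left it, along the tool's axes as they then stand; what a row does not reach is not made up. A row lasts 1/10 s, in which the tool goes at most 50 mm and 8.59 degrees, less where a joint would pass 70% of its speed; a pose out of reach is approached as far as the arm can. A call with a gripper value outside its range is refused whole. "gripper" is the opening, from -1 (shut) to 1 (fully open), set as the call begins (left out, the last holds). The fingers move at their own pace and stop on an object; the grip force is fixed at half the most. Time passes only in rows, so rows that do not move let the fingers close. It gives the time, the measured TCP pose, the force and the opening at its end, in the units of the state.
- sense(): the state, without advancing time (a new reading comes with each control period).
- viewer.camera(name): name is "scene" or "side" or "wrist"; returns (picture, depth): 480x640x3 uint8, blue, green, red; 480x640 float32, m along the optical axis (not along the pixel's ray), 0 where there is no reading.
- viewer.get_calibration(name): a dict with "fx", "fy", "cx", "cy" (pixels), "R" (3x3) and "t" (3): a world point X has camera coordinates R X + t. Camera axes: x right, y down, z forward; pixel columns grow to the right and rows downward; lengths in m; the calibration is good to about 2 mm. The wrist camera is an equidistant fisheye: a pixel r from the principal point sees the ray r / f radians off the axis. A picture is of the moment at which its call begins: read the wrist's pose just before it. get_calibration takes no time and is no camera call; for the wrist camera it gives the pose at the moment of the call.
- hand_in(): hands the job in, once; it reports no verdict.
The state is a dict: "t": time; "qpos": joint angles; "joint_vel": joint speeds; "effort": joint torques, N m; "tool_pos": TCP position; "orientation": TCP orientation; "ft_force": force on the tool from outside, world axes, zero at the start; "moment": the same for the moment, N m; "opening": finger opening in m.
Only numpy, scipy, OpenCV 4.12 (cv2) and the standard library are available. Lean on these libraries where they do the work, as an engineer would, in place of code of your own. Each camera call takes 0.05 s, during which the arm holds its last target.

### The job

Three loose steel spur gears lie on the bench in front of the gear tester. Pick the one with as many teeth as the brass master gear (15), set it down flat on the tester's post, and slide the carriage by its orange handle towards the master until the two gears are fully in mesh. Then let go.

Things in the scene. Friction and masses are not known exactly. Their poses are not given: they have to be found in the camera images.
- gear_15_centre (a point): Loose steel spur gear, 15 teeth, 68 mm over the tips, 0.22 kg, lying hub up. Teeth 14 mm thick; grip it by the dark round hub, 34 mm in diameter, that rises 16 mm above them. A 22 mm bore goes right through. Point: on its axis, half-way up (15 mm over the underside). Bystander gears, same hub and height, order varies: 12 teeth (56 mm), 18 teeth (80 mm).
- post_seat (a point): Foot of the upright steel post on the carriage: centre of the shoulder, 26 mm over the bench, on which a seated gear's underside rests. The post is 19 mm in diameter for 15 mm above this point, then tapers to 6 mm at its top, 38 mm above it. z up, -y towards the master.
- master_centre (a point): Brass master gear like the 15-tooth gear, turning freely on a fixed axle of the grey bed (96 x 290 x 10 mm). Point: on its axis at the underside of its teeth, level with post_seat. Its axis is 85 to 105 mm from the post's at the start; two 15-tooth gears touch at 68 mm, are fully in mesh at about 60 mm and stop the carriage just below that.
- handle_grip (a point): Orange upright round handle of the carriage, 16 mm in diameter. Point: on its axis, 17 mm under its top, 59 mm over the bench, 78 mm from the post on the side away from the master. The carriage slides level and straight to the master with about 3 N of friction and stays where it is left; its own stop lies beyond the meshing place.
Things that resemble listed ones, but are neither listed nor needed, are in the scene too. What is shaped like the part that bears gear_15_centre but red or turquoise is not meant.

How it is judged:
At the end, for the whole second after the job is handed in: The 15-tooth gear sits on the post, centred within 6 mm, flat within 7 degrees and down on the shoulder within 4 mm, with its axis less than 63.5 mm from the master's axis (teeth in mesh) (horizontal distance between gear_15_centre and post_seat below 0.006 m and z of gear_15_centre in the frame of post_seat between 0.011 and 0.019 m and angle between gear_15_centre's own z axis and vertical below 0.12 rad and horizontal distance between gear_15_centre and master_centre below 0.0635 m); the robot touches nothing.
It also fails if it takes over 51 s, if anything falls off the work surface, if the arm or the gripper's body presses on something with over 40 N, if the wrist force passes 120 N, or if a joint passes its speed limit or range.

## Working session

There is one attempt and no reset: what is moved stays moved. The work goes in short steps, Python scripts to look and compute and a tool call to move; the robot and the scene stay as the last step left them, time stands still between calls to the robot, and variables do not carry over. Pictures are saved under pics/ and viewed, and the job is handed in when it is done.

Besides the shell and the picture viewer there is one more tool, called after "Call:" by a JSON object that holds its "fn" and its "kwargs". apply_moves: Moves the arm, as the interface text tells. Its arguments: {"type":"object","properties":{"series":{"type":"array"},"gripper":{"type":"number"}},"required":["series"]}

```bash
mkdir -p pics
python3 - <<'E'
from workcell import sense, viewer, ctrl
import cv2, numpy as np
s=sense(); print(s)
for n in ["scene","side","wrist"]:
    c=viewer.get_calibration(n); print(n,c)
    p,d=viewer.camera(n); cv2.imwrite(f"pics/{n}0.png",p); np.savez(f"pics/{n}0.npz",p=p,d=d,**c)
E
```

```text
{'t': 0.0, 'qpos': array([-5.67135607e-02,  9.18203406e-02,  1.23185117e+00, -2.13608813e-05,
        1.81981896e+00, -5.67213549e-02]), 'joint_vel': array([-1.75662407e-03, -1.45406575e-03,  5.01513455e-05,  2.39510811e-04,
        1.24128213e-03, -3.37827019e-04]), 'effort': array([-3.13584051e-04, -4.46447504e+01, -4.06449509e+01,  6.96761138e-02,
        2.93726998e-02, -1.50731516e-04]), 'tool_pos': array([ 5.99748821e-01, -2.37862341e-06,  2.46549515e-01]), 'orientation': array([ 7.07105561e-01,  7.07107364e-01, -6.39588794e-04, -7.01041985e-04]), 'ft_force': array([ 0.15568055, -0.557758  ,  0.48074599]), 'moment': array([-0.03141005, -0.02292881, -0.0150837 ]), 'opening': 0.08777821227503751}
scene {'fx': 494.2099712608626, 'fy': 494.2099712608626, 'cx': 317.85600148391836, 'cy': 235.64612711092022, 'R': array([[-0.78524052, -0.6190841 ,  0.01149764],
       [-0.30389978,  0.36915228, -0.87827759],
       [ 0.53948331, -0.69315328, -0.47801285]]), 't': array([0.52182499, 0.20922428, 0.7006341 ])}
side {'fx': 497.8074015467693, 'fy': 497.8074015467693, 'cx': 325.3725858908848, 'cy': 234.76550777527203, 'R': array([[ 0.7867278 , -0.6172067 , -0.01073593],
       [-0.38168307, -0.47269968, -0.79427517],
       [ 0.48515708,  0.62897608, -0.60746333]]), 't': array([-0.48790673,  0.30850451,  0.54301685])}
wrist {'fx': 371.64829954431775, 'fy': 371.64829954431775, 'cx': 319.2132568309056, 'cy': 238.8879419242127, 'R': array([[ 9.99999120e-01,  3.61230470e-05, -1.32594849e-03],
       [ 4.11885405e-04, -9.58670897e-01,  2.84517031e-01],
       [-1.26087061e-03, -2.84517327e-01, -9.58670069e-01]]), 't': array([-0.60055817, -0.03438817,  0.39158028])}
```

View pics/scene0.png

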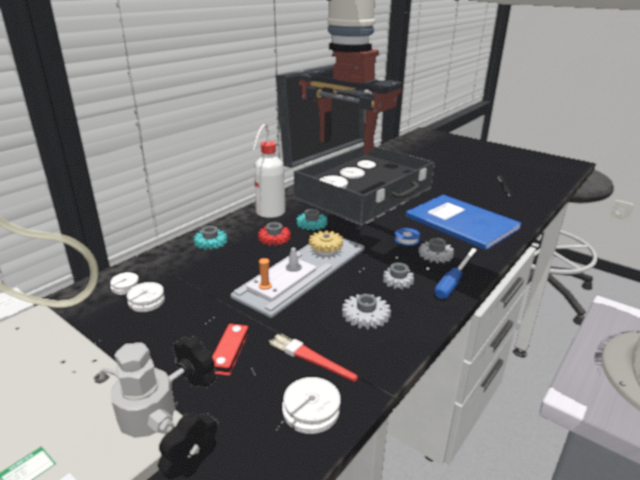

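View pics/side0.png

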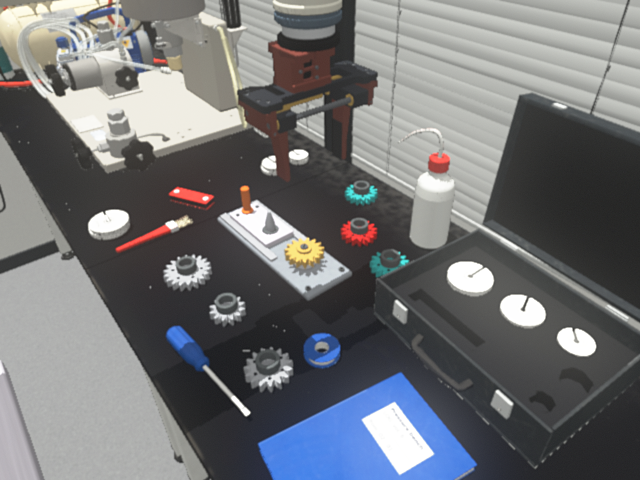

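View pics/wrist0.png

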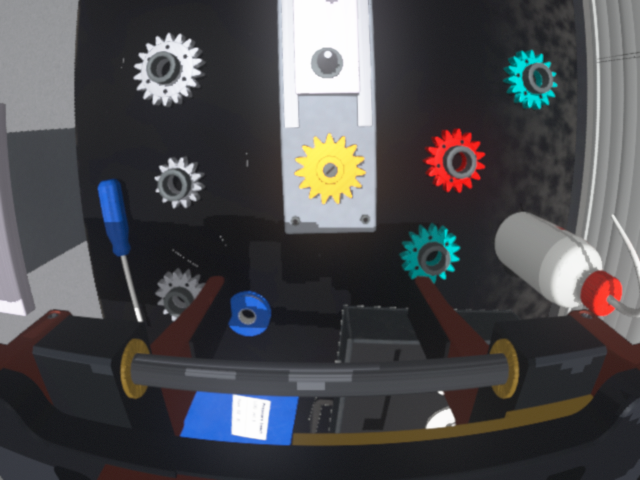

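```bash
cat > h.py <<'E'
import numpy as np
def ray(c,u,v,fish):
    x,y=(u-c['cx'])/c['fx'],(v-c['cy'])/c['fy']
    if fish:
        r=np.hypot(x,y); k=np.sin(r)/r if r>1e-9 else 1
        d=np.array([x*k,y*k,np.cos(r)])
    else: d=np.array([x,y,1.])
    R=np.array(c['R']);return -R.T@np.array(c['t']), R.T@d
def onz(c,u,v,z,fish=False):
    o,d=ray(c,u,v,fish); return o+d*(z-o[2])/d[2]
def proj(c,X,fish=False):
    p=np.array(c['R'])@X+np.array(c['t'])
    if fish:
        h=np.hypot(p[0],p[1]);th=np.arctan2(h,p[2]);q=p[:2]/max(h,1e-9)*th
    else:q=p[:2]/p[2]
    return q*c['fx']+np.array([c['cx'],c['cy']])
E
python3 - <<'E'
import cv2,numpy as np
p=cv2.imread('pics/side0.png');w=cv2.imread('pics/wrist0.png')
def cr(i,u,v,h,k): return cv2.resize(i[v-h:v+h,u-h:u+h],(k,k),interpolation=cv2.INTER_CUBIC)
a=np.hstack([cr(p,187,272,32,260),cr(p,227,308,32,260),cr(p,268,368,32,260)])
b=np.hstack([cr(w,168,70,45,260),cr(w,179,183,45,260),cr(w,185,300,45,260)])
cv2.imwrite('pics/crop1.png',np.vstack([a,b]))
b=np.hstack([cr(w,328,62,45,390),cr(w,330,170,45,390)])
cv2.imwrite('pics/crop2.png',b)
s=cv2.imread('pics/scene0.png')
cv2.imwrite('pics/crop3.png',np.hstack([cv2.resize(s[220:310,230:370],(0,0),fx=2.8,fy=2.8),cv2.resize(p[170:260,200:340],(0,0),fx=2.8,fy=2.8)]))
E
```

```text
(no output)
```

View pics/crop1.png

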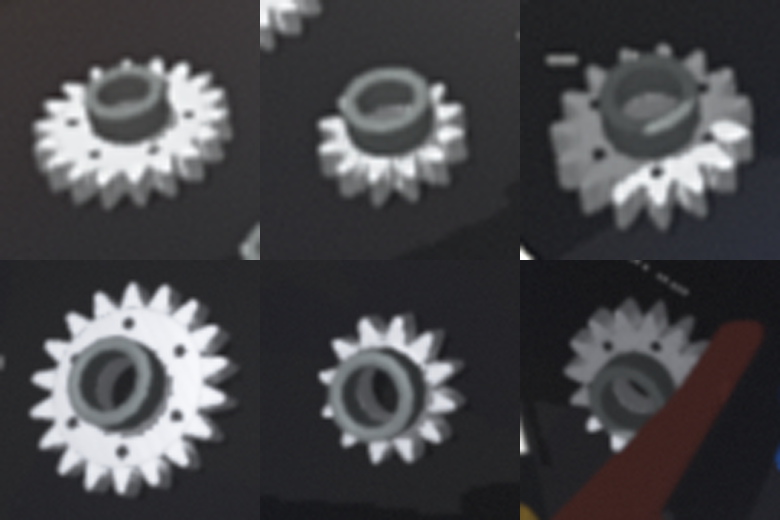

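View pics/crop2.png

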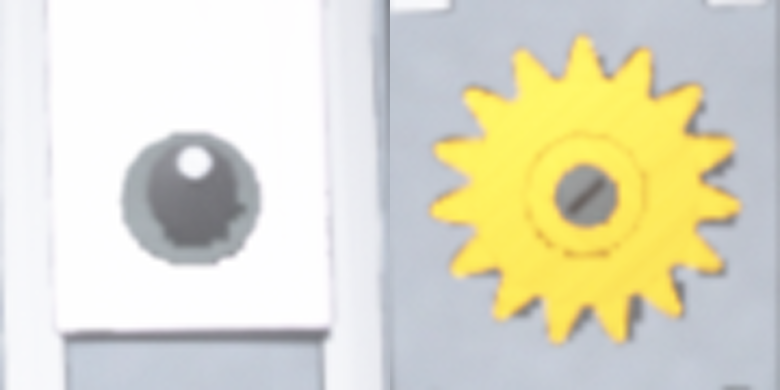

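View pics/crop3.png

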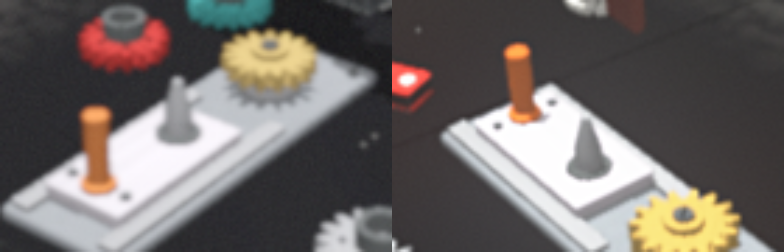

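```bash
python3 - <<'E'
from h import *
L={n:np.load(f'pics/{n}0.npz') for n in ['scene','side','wrist']}
def f(n,u,v,z,l): print(l,n,onz(L[n],u,v,z,n=='wrist').round(4))
f('side',268.2,360.6,.03,'g15');f('wrist',178.8,300,.03,'g15');
f('side',227.5,300,.03,'g12');f('side',187,264,.03,'g18')
f('wrist',327.8,54.4,.064,'posttop');f('wrist',326.8,62.7,.026,'postfoot')
f('wrist',330,170,.042,'master')
f('side',588/2.8-392/2.8+200,118/2.8+170,.064,'posttop');f('scene',177/2.8+230,80/2.8+220,.064,'posttop')
f('side',244,187,.076,'handle');f('scene',264.6,260.4,.076,'handle')
# third gear size: tips in the side crop left/right
def s(u,v):return 236+(u-520)*64/260,336+v*64/260
a=onz(L['side'],*s(551,133),.014);b=onz(L['side'],*s(752,92),.014);print(a,b,np.linalg.norm(a-b))
E
python3 - <<'E'
import cv2
s=cv2.imread('pics/scene0.png')
cv2.imwrite('pics/crop4.png',cv2.resize(s[220:280,400:480],(0,0),fx=8,fy=8,interpolation=cv2.INTER_CUBIC))
E
```

```text
g15 side [ 0.4376 -0.1087  0.03  ]
g15 wrist [ 0.4443 -0.0977  0.03  ]
g12 side [0.4515 0.0268 0.03  ]
g18 side [0.4404 0.1436 0.03  ]
posttop wrist [0.6079 0.1461 0.064 ]
postfoot wrist [0.6078 0.1458 0.026 ]
master wrist [0.6105 0.043  0.042 ]
posttop side [0.6062 0.1409 0.064 ]
posttop scene [0.6059 0.1477 0.064 ]
handle side [0.6047 0.2259 0.076 ]
handle scene [0.6035 0.2241 0.076 ]
[ 0.40987851 -0.08789682  0.014     ] [ 0.47244552 -0.11600697  0.014     ] 0.06859162391316581
```

View pics/crop4.png

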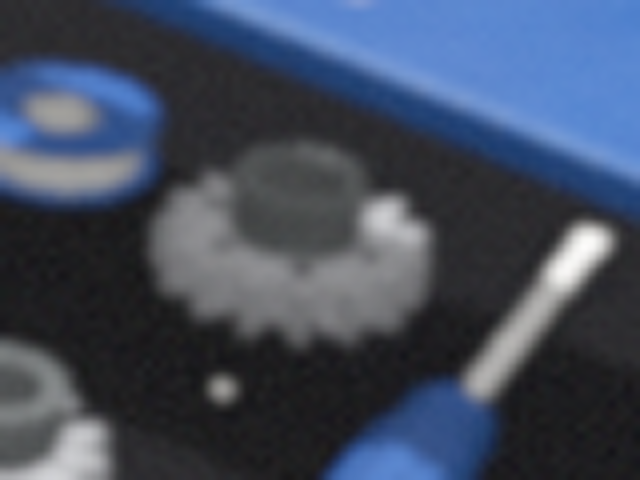

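The three loose steel gears in the side view:
- (187,272): largest, about 80 mm, so 18 teeth.
- (227,308): smallest, so 12 teeth.
- (268,368): darker, 68.6 mm over the tips, so 15 teeth. This matches the brass master and is the target.

The red and turquoise gears are excluded. I'll move above the target, keeping it in the wrist view.

Call:
{"fn": "apply_moves", "kwargs": {"series": [{"translation": [-26,-40,0],"twist": [0,0,0]},{"translation": [-26,-40,0],"twist": [0,0,0]},{"translation": [-26,-40,30],"twist": [0,0,0]},{"translation": [-27,-40,30],"twist": [0,0,0]},{"translation": [0,0,30],"twist": [0,0,0]},{"translation": [0,0,0],"twist": [0,0,0]},{"translation": [0,0,0],"twist": [0,0,0]},{"translation": [0,0,0],"twist": [0,0,0]}], "gripper": 1}}

```text
t: 0.95
tool_pos: [0.4504, -0.0986, 0.1665]
orientation: [0.707, 0.707, 0.001, 0.001]
ft_force: [1.2, 0.1, -0.5]
opening: 0.0878
```

```bash
cat > snap.py <<'E'
import sys,cv2,numpy as np
from workcell import sense,viewer
n,k=sys.argv[1:3]
s=sense();c=viewer.get_calibration(n);p,d=viewer.camera(n)
cv2.imwrite(f"pics/{n}{k}.png",p); np.savez(f"pics/{n}{k}.npz",p=p,d=d,**c)
print(s['t'],s['tool_pos'].round(4),s['orientation'].round(4),s['ft_force'].round(2),s['opening'])
E
python3 snap.py wrist 1
```

```text
0.95 [ 0.4504 -0.0986  0.1665] [7.068e-01 7.074e-01 6.000e-04 1.000e-03] [ 1.16  0.12 -0.45] 0.08782495813922375
```

View pics/wrist1.png

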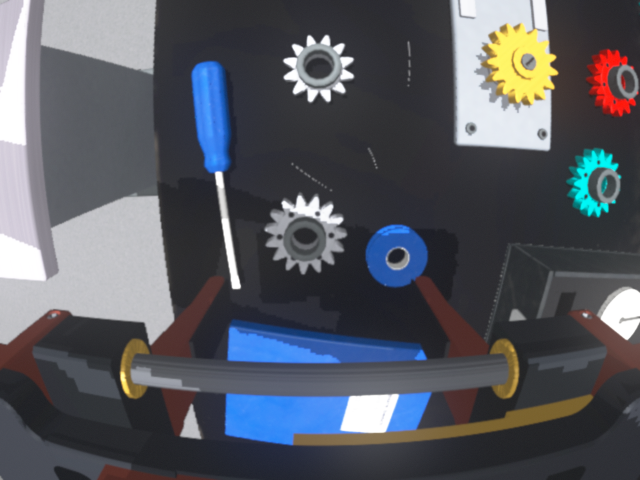

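Run:
```python
import cv2
s=cv2.imread('pics/wrist1.png')
cv2.imwrite('pics/crop5.png',cv2.resize(s[190:278,260:350],(0,0),fx=6,fy=6,interpolation=cv2.INTER_CUBIC))
```

```text
(no output)
```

View pics/crop5.png

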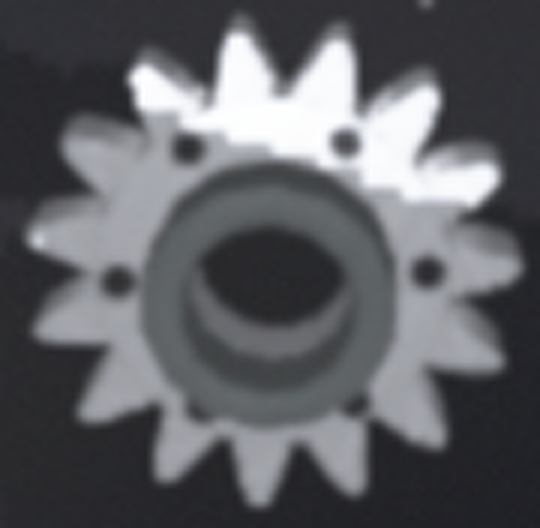

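Counting the tips in the crop gives 15 teeth. The hub-top circle is centred at about (270,303) in the crop, which is wrist pixel (305,240.5).

Run:
```python
from h import *
c=np.load('pics/wrist1.npz'); 
print(onz(c,305,240.5,.03,True),onz(c,320,240,0.03,True))
for u,v in [(530/1,62)]: print(onz(c,529,62,.042,True))
s=np.load('pics/scene0.npz');print(onz(s,437.9,241.5,.03))
```

```text
[ 0.44092502 -0.10295658  0.03      ] [ 0.45248927 -0.10255228  0.03      ]
[0.61402357 0.0447079  0.042     ]
[ 0.43840964 -0.10258773  0.03      ]
```

Call:
{"fn": "apply_moves", "kwargs": {"series": [{"translation": [-4,-10,20],"twist": [0,0,0]},{"translation": [0,0,35],"twist": [0,0,0]},{"translation": [0,0,30],"twist": [0,0,0]},{"translation": [0,0,0],"twist": [0,0,0]},{"translation": [0,0,0],"twist": [0,0,0]},{"translation": [0,0,0],"twist": [0,0,0]},{"translation": [0,0,0],"twist": [0,0,0]}], "gripper": 0.3}}

```text
t: 1.7
tool_pos: [0.4406, -0.1031, 0.082]
orientation: [0.707, 0.707, 0.001, 0.002]
ft_force: [-0.5, 0.6, 0.3]
opening: 0.057
```

```bash
python3 snap.py wrist 2
```

```text
1.7 [ 0.4406 -0.1031  0.082 ] [0.707  0.7072 0.0008 0.0016] [-0.51  0.61  0.29] 0.05699597801534923
```

View pics/wrist2.png

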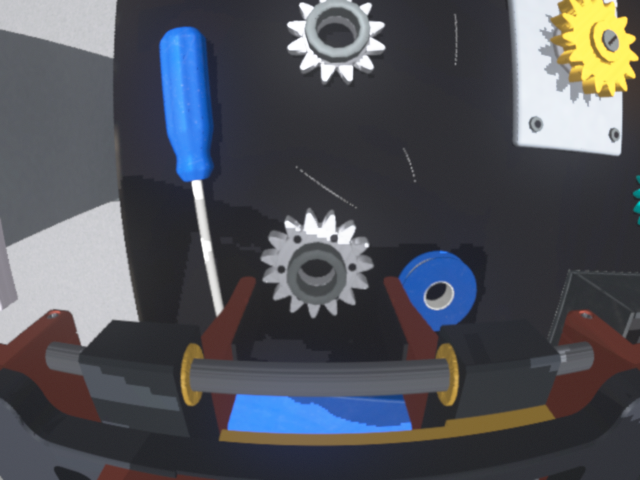

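Run:
```python
from h import *
c=np.load('pics/wrist2.npz'); print(onz(c,316,275,.03,True), proj(c,np.array([.4405,-.103,.03]),True))
import cv2
s=cv2.imread('pics/wrist2.png')
cv2.imwrite('pics/crop6.png',cv2.resize(s[200:330,230:410],(0,0),fx=4,fy=4,interpolation=cv2.INTER_CUBIC))
```

```text
[ 0.44014801 -0.10173078  0.03      ] [316.6446923  277.12795099]
```

View pics/crop6.png

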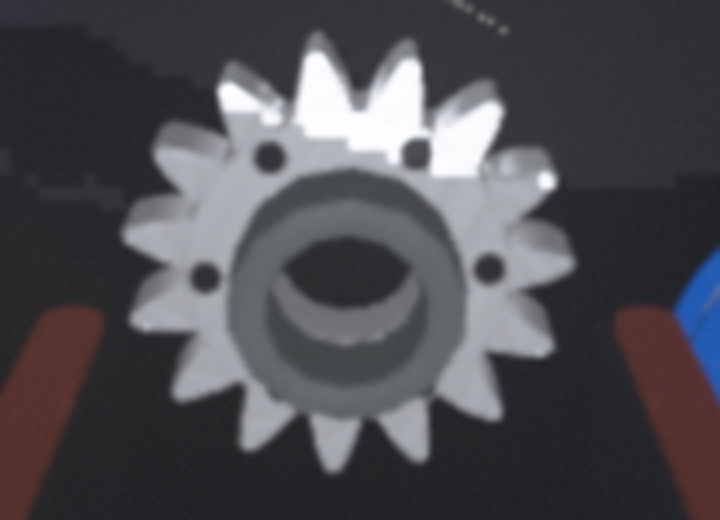

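Call:
{"fn": "apply_moves", "kwargs": {"series": [{"translation": [0,0,0],"twist": [0,0,0]},{"translation": [0,0,0],"twist": [0,0,0]},{"translation": [0,0,15],"twist": [0,0,0]},{"translation": [0,0,15],"twist": [0,0,0]},{"translation": [0,0,10],"twist": [0,0,0]},{"translation": [0,0,0],"twist": [0,0,0]},{"translation": [0,0,0],"twist": [0,0,0]},{"translation": [0,0,0],"twist": [0,0,0]}], "gripper": 0.05}}

```text
t: 2.55
tool_pos: [0.4388, -0.1027, 0.0393]
orientation: [0.707, 0.707, -0.0, -0.001]
ft_force: [-3.9, 2.1, 7.1]
opening: 0.0463
```

Call:
{"fn": "apply_moves", "kwargs": {"series": [{"translation": [0,0,0],"twist": [0,0,0]},{"translation": [0,0,0],"twist": [0,0,0]},{"translation": [0,0,0],"twist": [0,0,0]},{"translation": [0,0,0],"twist": [0,0,0]},{"translation": [0,0,0],"twist": [0,0,0]}], "gripper": -1}}

```text
t: 3.05
tool_pos: [0.4393, -0.1029, 0.0394]
orientation: [0.707, 0.707, -0.0, -0.0]
ft_force: [0.6, -0.3, 3.2]
opening: 0.0338
```

Call:
{"fn": "apply_moves", "kwargs": {"series": [{"translation": [0,0,-20],"twist": [0,0,0]},{"translation": [0,0,-40],"twist": [0,0,0]},{"translation": [0,0,-40],"twist": [0,0,0]},{"translation": [27,28,0],"twist": [0,0,0]},{"translation": [34,35,0],"twist": [0,0,0]},{"translation": [34,35,0],"twist": [0,0,0]},{"translation": [34,35,0],"twist": [0,0,0]},{"translation": [34,35,0],"twist": [0,0,0]},{"translation": [0,0,0],"twist": [0,0,0]},{"translation": [0,0,0],"twist": [0,0,0]},{"translation": [0,0,0],"twist": [0,0,0]},{"translation": [0,0,0],"twist": [0,0,0]}], "gripper": -1}}

```text
t: 4.25
tool_pos: [0.6067, 0.0592, 0.1398]
orientation: [0.708, 0.707, -0.0, 0.0]
ft_force: [-0.8, -0.8, -3.0]
opening: 0.034
```

```bash
python3 snap.py wrist 3
```

```text
4.25 [0.6067 0.0592 0.1398] [ 7.076e-01  7.066e-01 -0.000e+00  1.000e-04] [-0.83 -0.84 -3.02] 0.03404006156002993
```

View pics/wrist3.png

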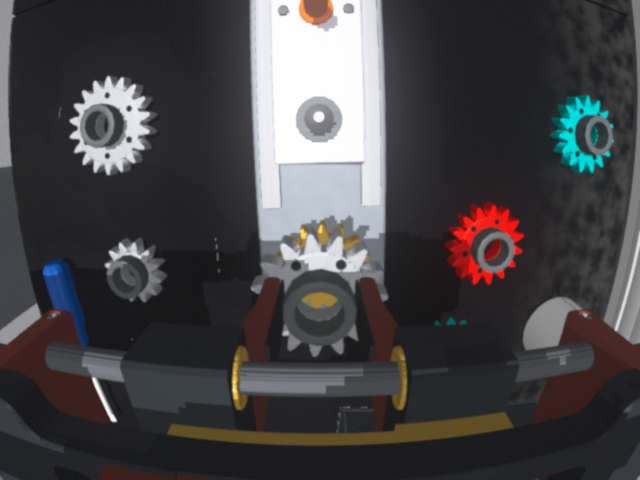

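Run:
```python
from h import *
c=np.load('pics/wrist3.npz'); print(onz(c,319,117,.064,True),onz(c,319,119.5,.026,True),onz(c,316,7,.076,True))
import cv2
s=cv2.imread('pics/wrist3.png')
cv2.imwrite('pics/crop7.png',np.hstack([cv2.resize(s[80:160,280:360],(400,400),interpolation=cv2.INTER_CUBIC),cv2.resize(s[270:350,280:360],(400,400),interpolation=cv2.INTER_CUBIC)]))
```

```text
[0.60783287 0.14606132 0.064     ] [0.60782937 0.145856   0.026     ] [0.60629667 0.20789165 0.076     ]
```

View pics/crop7.png

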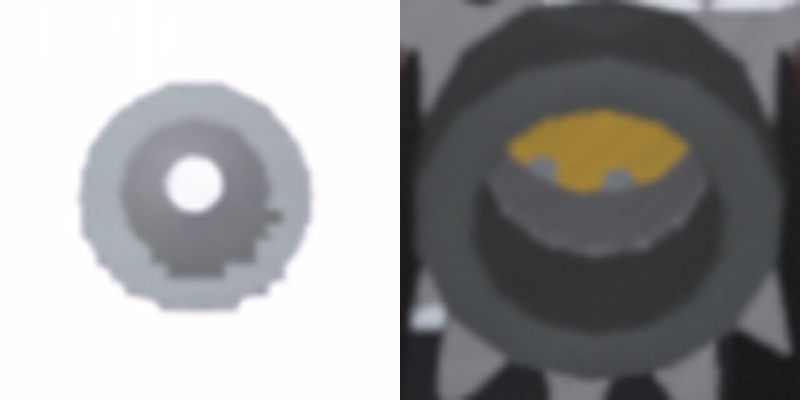

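Run:
```python
from h import *
c=np.load('pics/wrist3.npz'); print(onz(c,320,314,.1305,True))
```

```text
[0.6081637  0.05909222 0.1305    ]
```

Call:
{"fn": "apply_moves", "kwargs": {"series": [{"translation": [40,0,0],"twist": [0,0,0]},{"translation": [40,0,0],"twist": [0,0,0]},{"translation": [7,0,0],"twist": [0,0,0]},{"translation": [0,0,0],"twist": [0,0,0]},{"translation": [0,0,0],"twist": [0,0,0]},{"translation": [0,0,0],"twist": [0,0,0]},{"translation": [0,0,15],"twist": [0,0,0]},{"translation": [0,0,15],"twist": [0,0,0]},{"translation": [0,0,0],"twist": [0,0,0]},{"translation": [0,0,0],"twist": [0,0,0]},{"translation": [0,0,0],"twist": [0,0,0]}], "gripper": -1}}

```text
t: 5.4
tool_pos: [0.6075, 0.1471, 0.1098]
orientation: [0.707, 0.707, 0.0, 0.0]
ft_force: [-0.4, 0.2, -3.2]
opening: 0.0336
```

```bash
python3 snap.py wrist 4;python3 snap.py side 4;python3 snap.py scene 4
python3 - <<'E'
import cv2,numpy as np
s=cv2.imread('pics/scene4.png');p=cv2.imread('pics/side4.png');w=cv2.imread('pics/wrist4.png')
f=lambda i,u,v:cv2.resize(i[v-50:v+50,u-50:u+50],(260,260),interpolation=cv2.INTER_CUBIC)
cv2.imwrite('pics/crop8.png',np.hstack([f(s,293,250),f(p,268,215),f(w,320,300)]))
E
```

```text
5.4 [0.6075 0.1471 0.1098] [7.071e-01 7.071e-01 1.000e-04 1.000e-04] [-0.43  0.18 -3.16] 0.03358354016979682
5.45 [0.6076 0.1472 0.1102] [7.071e-01 7.071e-01 4.000e-04 3.000e-04] [ 0.47  0.38 -2.72] 0.03326844142955922
5.5 [0.6077 0.1473 0.1104] [7.071e-01 7.071e-01 5.000e-04 3.000e-04] [ 0.31  0.56 -1.84] 0.033782201495473126
```

View pics/crop8.png

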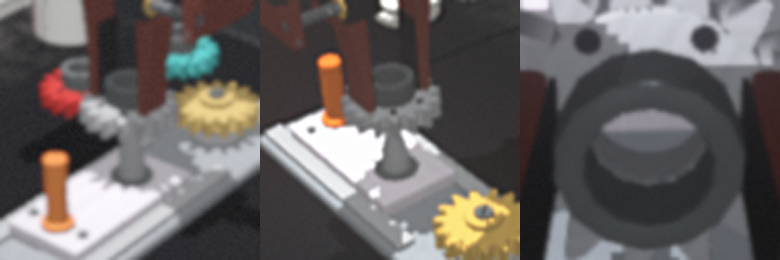

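The gear hangs over the post and looks centred in both fixed views. I'll lower it now.

Call:
{"fn": "apply_moves", "kwargs": {"series": [{"translation": [-1,0,8],"twist": [0,0,0]},{"translation": [0,0,8],"twist": [0,0,0]},{"translation": [0,0,8],"twist": [0,0,0]},{"translation": [0,0,6],"twist": [0,0,0]},{"translation": [0,0,0],"twist": [0,0,0]},{"translation": [0,0,0],"twist": [0,0,0]}], "gripper": -1}}

```text
t: 6.15
tool_pos: [0.6072, 0.1462, 0.0793]
orientation: [0.707, 0.707, -0.0, -0.0]
ft_force: [-0.0, 0.8, -2.6]
opening: 0.0335
```

Call:
{"fn": "apply_moves", "kwargs": {"series": [{"translation": [0,0,4],"twist": [0,0,0]},{"translation": [0,0,4],"twist": [0,0,0]},{"translation": [0,0,4],"twist": [0,0,0]},{"translation": [0,0,0],"twist": [0,0,0]},{"translation": [0,0,0],"twist": [0,0,0]}], "gripper": -1}}

```text
t: 6.65
tool_pos: [0.6072, 0.1461, 0.0674]
orientation: [0.707, 0.707, -0.0, -0.0]
ft_force: [-0.2, -0.2, -2.7]
opening: 0.0337
```

Call:
{"fn": "apply_moves", "kwargs": {"series": [{"translation": [0,0,1.5],"twist": [0,0,0]},{"translation": [0,0,0],"twist": [0,0,0]},{"translation": [0,0,0],"twist": [0,0,0]}], "gripper": -1}}

```text
t: 6.95
tool_pos: [0.6074, 0.1462, 0.0662]
orientation: [0.707, 0.707, 0.0, 0.0]
ft_force: [0.4, 0.3, -3.5]
opening: 0.0337
```

Call:
{"fn": "apply_moves", "kwargs": {"series": [{"translation": [0,0,0],"twist": [0,0,0]},{"translation": [0,0,0],"twist": [0,0,0]},{"translation": [0,0,0],"twist": [0,0,0]},{"translation": [0,0,0],"twist": [0,0,0]},{"translation": [0,0,-20],"twist": [0,0,0]},{"translation": [0,0,-40],"twist": [0,0,0]},{"translation": [-45,0,0],"twist": [0,0,0]},{"translation": [-45,0,0],"twist": [0,0,0]},{"translation": [0,0,0],"twist": [0,0,0]},{"translation": [0,0,0],"twist": [0,0,0]},{"translation": [0,0,0],"twist": [0,0,0]}], "gripper": 0.1}}

```text
t: 8.05
tool_pos: [0.6073, 0.0569, 0.126]
orientation: [0.707, 0.707, 0.0, -0.0]
ft_force: [-0.4, 1.1, -1.1]
opening: 0.0484
```

```bash
python3 snap.py wrist 5;python3 snap.py side 5;python3 snap.py scene 5
python3 - <<'E'
import cv2,numpy as np
s=cv2.imread('pics/scene5.png');p=cv2.imread('pics/side5.png')
f=lambda i,u,v:cv2.resize(i[v-60:v+60,u-60:u+60],(390,390),interpolation=cv2.INTER_CUBIC)
cv2.imwrite('pics/crop9.png',np.hstack([f(s,293,250),f(p,268,215)]))
E
```

```text
8.05 [0.6073 0.0569 0.126 ] [ 7.070e-01  7.072e-01  1.000e-04 -3.000e-04] [-0.39  1.14 -1.13] 0.048409903097887355
8.1 [0.6073 0.0573 0.126 ] [ 7.067e-01  7.075e-01  1.000e-04 -2.000e-04] [ 0.14 -0.45 -0.17] 0.04835845359512763
8.15 [0.6073 0.0574 0.126 ] [ 7.066e-01  7.076e-01  0.000e+00 -2.000e-04] [-0.57 -0.71  1.08] 0.0486444527573802
```

View pics/crop9.png

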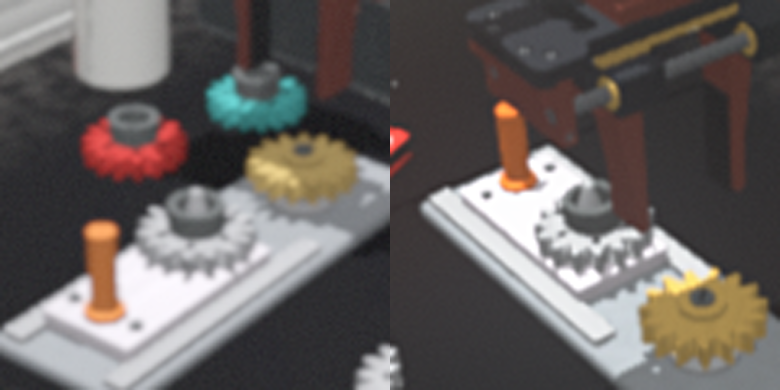

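View pics/wrist5.png

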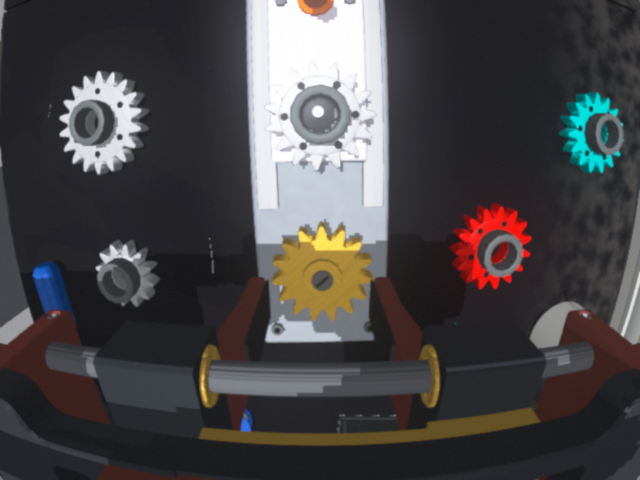

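The gear sits flat on the post, with the post tip showing in its bore at (318,112) in the wrist view. Next I'll straddle the orange handle.

Call:
{"fn": "apply_moves", "kwargs": {"series": [{"translation": [45,0,0],"twist": [0,0,0]},{"translation": [45,0,0],"twist": [0,0,0]},{"translation": [45,0,0],"twist": [0,0,0]},{"translation": [32,0,0],"twist": [0,0,0]},{"translation": [0,0,0],"twist": [0,0,0]},{"translation": [0,0,0],"twist": [0,0,0]},{"translation": [0,0,0],"twist": [0,0,0]},{"translation": [0,0,0],"twist": [0,0,0]}], "gripper": 0.1}}

```text
t: 9.0
tool_pos: [0.6075, 0.222, 0.1262]
orientation: [0.708, 0.707, -0.0, 0.0]
ft_force: [-0.0, -0.7, 0.8]
opening: 0.0484
```

```bash
python3 snap.py wrist 6
python3 - <<'E'
from h import *
c=np.load('pics/wrist5.npz'); print(onz(c,322,281,.042,True),onz(c,319,112,.056,True))
c=np.load('pics/wrist6.npz'); print(proj(c,np.array([.606,.224,.076]),True))
E
```

```text
9.0 [0.6075 0.222  0.1262] [ 7.076e-01  7.066e-01 -1.000e-04  1.000e-04] [-0.01 -0.67  0.78] 0.04841077705116432
[0.61022462 0.04119597 0.042     ] [0.60825274 0.1464437  0.056     ]
[314.37191057 275.27561576]
```

View pics/wrist6.png

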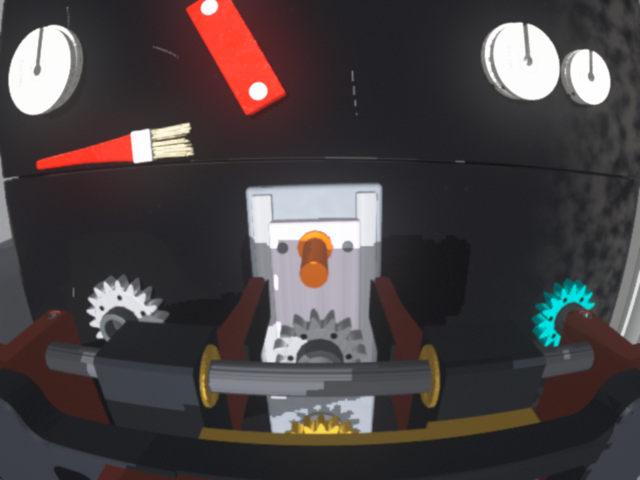

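Call:
{"fn": "apply_moves", "kwargs": {"series": [{"translation": [2,-1,10],"twist": [0,0,0]},{"translation": [0,0,20],"twist": [0,0,0]},{"translation": [0,0,20],"twist": [0,0,0]},{"translation": [0,0,10],"twist": [0,0,0]},{"translation": [0,0,0],"twist": [0,0,0]},{"translation": [0,0,0],"twist": [0,0,0]},{"translation": [0,0,0],"twist": [0,0,0]}], "gripper": 0.1}}

```text
t: 9.75
tool_pos: [0.607, 0.2253, 0.0676]
orientation: [0.707, 0.707, 0.001, 0.001]
ft_force: [-0.9, -0.1, -0.5]
opening: 0.0482
```

Call:
{"fn": "apply_moves", "kwargs": {"series": [{"translation": [0,0,0],"twist": [0,0,0]},{"translation": [0,0,0],"twist": [0,0,0]},{"translation": [0,0,0],"twist": [0,0,0]},{"translation": [0,0,0],"twist": [0,0,0]},{"translation": [0,0,0],"twist": [0,0,0]},{"translation": [0,0,0],"twist": [0,0,0]}], "gripper": -1}}

```text
t: 10.35
tool_pos: [0.6045, 0.2252, 0.0662]
orientation: [0.707, 0.707, -0.002, -0.001]
ft_force: [-9.4, -0.9, 3.4]
opening: 0.015
```

Call:
{"fn": "apply_moves", "kwargs": {"series": [{"translation": [-4,-1.5,0],"twist": [0,0,0]},{"translation": [-6,0,0],"twist": [0,0,0]},{"translation": [-6,0,0],"twist": [0,0,0]},{"translation": [-6,0,0],"twist": [0,0,0]},{"translation": [-6,0,0],"twist": [0,0,0]},{"translation": [-4,0,0],"twist": [0,0,0]},{"translation": [0,0,0],"twist": [0,0,0]},{"translation": [0,0,0],"twist": [0,0,0]},{"translation": [0,0,0],"twist": [0,0,0]}], "gripper": -1}}

```text
t: 11.25
tool_pos: [0.6052, 0.1923, 0.0662]
orientation: [0.707, 0.707, -0.0, 0.001]
ft_force: [3.0, -3.0, 0.5]
opening: 0.0145
```

```bash
python3 snap.py scene 7; python3 snap.py side 7;python3 - <<'E'
import cv2,numpy as np
s=cv2.imread('pics/scene7.png');p=cv2.imread('pics/side7.png')
f=lambda i,u,v:cv2.resize(i[v-50:v+50,u-50:u+50],(390,390),interpolation=cv2.INTER_CUBIC)
cv2.imwrite('pics/crop10.png',np.hstack([f(s,310,240),f(p,285,230)]))
E
```

```text
11.25 [0.6052 0.1923 0.0662] [ 7.074e-01  7.068e-01 -2.000e-04  7.000e-04] [ 3.02 -2.98  0.54] 0.014500904279805297
11.3 [0.6052 0.1925 0.0662] [ 7.073e-01  7.069e-01 -1.000e-04  6.000e-04] [ 3.85 -2.08 -0.66] 0.014598987969123753
```

View pics/crop10.png

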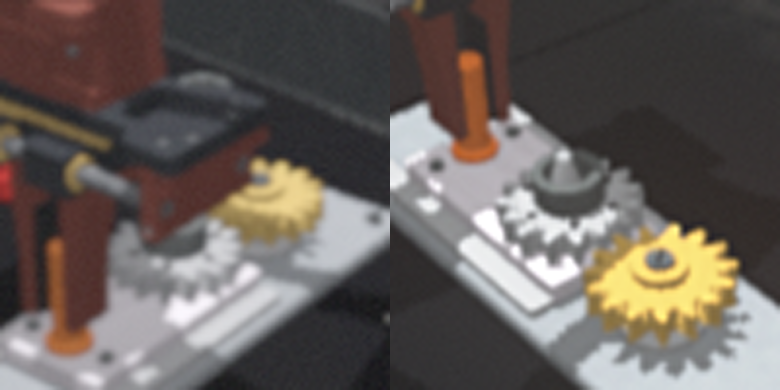

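Call:
{"fn": "apply_moves", "kwargs": {"series": [{"translation": [-2,0,0],"twist": [0,0,0]},{"translation": [-2,0,0],"twist": [0,0,0]},{"translation": [-2,0,0],"twist": [0,0,0]},{"translation": [0,0,0],"twist": [0,0,0]},{"translation": [0,0,0],"twist": [0,0,0]}], "gripper": -1}}

```text
t: 11.85
tool_pos: [0.6053, 0.188, 0.0663]
orientation: [0.707, 0.707, 0.001, 0.0]
ft_force: [4.9, 1.9, -0.4]
opening: 0.0151
```

Call:
{"fn": "apply_moves", "kwargs": {"series": [{"translation": [-1,0,0],"twist": [0,0,0]},{"translation": [-1,0,0],"twist": [0,0,0]},{"translation": [-1,0,0],"twist": [0,0,0]},{"translation": [0,0,0],"twist": [0,0,0]},{"translation": [0,0,0],"twist": [0,0,0]}], "gripper": -1}}

```text
t: 12.35
tool_pos: [0.6054, 0.1852, 0.0662]
orientation: [0.707, 0.707, 0.001, -0.0]
ft_force: [6.5, 1.3, -0.9]
opening: 0.0149
```

Call:
{"fn": "apply_moves", "kwargs": {"series": [{"translation": [-1,0.5,0],"twist": [0,0,0]},{"translation": [-1,0.5,0],"twist": [0,0,0]},{"translation": [0,0,0],"twist": [0,0,0]},{"translation": [0,0,0],"twist": [0,0,0]}], "gripper": -1}}

```text
t: 12.75
tool_pos: [0.6055, 0.1825, 0.0662]
orientation: [0.707, 0.707, -0.0, -0.0]
ft_force: [0.0, 2.5, 1.1]
opening: 0.0147
```

Call:
{"fn": "apply_moves", "kwargs": {"series": [{"translation": [-1,0,0],"twist": [0,0,0]},{"translation": [-1,0,0],"twist": [0,0,0]},{"translation": [0,0,0],"twist": [0,0,0]},{"translation": [0,0,0],"twist": [0,0,0]}], "gripper": -1}}

```text
t: 13.15
tool_pos: [0.6056, 0.1804, 0.0662]
orientation: [0.707, 0.707, -0.0, -0.0]
ft_force: [-1.2, 3.4, 3.2]
opening: 0.0148
```

Call:
{"fn": "apply_moves", "kwargs": {"series": [{"translation": [-1,0,0],"twist": [0,0,0]},{"translation": [-1,0,0],"twist": [0,0,0]},{"translation": [0,0,0],"twist": [0,0,0]},{"translation": [0,0,0],"twist": [0,0,0]}], "gripper": -1}}

```text
t: 13.55
tool_pos: [0.6056, 0.1794, 0.0662]
orientation: [0.707, 0.707, 0.001, -0.001]
ft_force: [-1.0, 8.5, 2.0]
opening: 0.0145
```

```bash
python3 snap.py side 8;python3 snap.py scene 8;python3 - <<'E'
import cv2,numpy as np
s=cv2.imread('pics/scene8.png');p=cv2.imread('pics/side8.png')
f=lambda i,u,v:cv2.resize(i[v-50:v+50,u-50:u+50],(390,390),interpolation=cv2.INTER_CUBIC)
cv2.imwrite('pics/crop11.png',np.hstack([f(s,310,240),f(p,285,230)]))
E
```

```text
13.55 [0.6056 0.1794 0.0662] [ 7.068e-01  7.074e-01  7.000e-04 -8.000e-04] [-1.01  8.51  1.99] 0.014466185609892095
13.6 [0.6056 0.1794 0.0662] [ 7.068e-01  7.074e-01  7.000e-04 -8.000e-04] [-1.07  8.25  2.24] 0.014754486535454754
```

View pics/crop11.png

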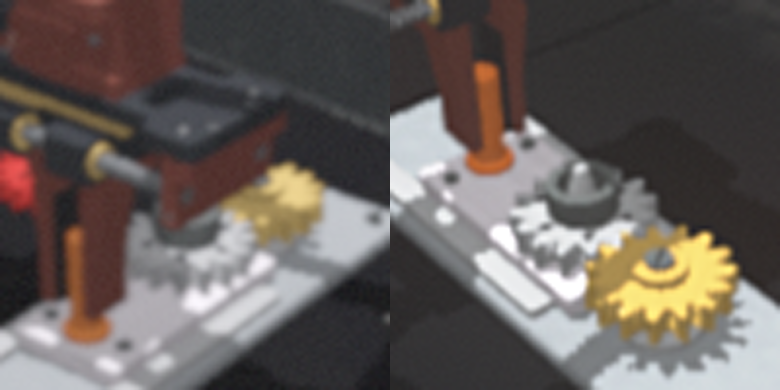

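The force climbed to 8.5 N and the carriage stopped after about 46 mm of travel, as expected when the gears bottom in mesh. I'll let go, lift, and check from above.

Call:
{"fn": "apply_moves", "kwargs": {"series": [{"translation": [0,0,0],"twist": [0,0,0]},{"translation": [0,0,0],"twist": [0,0,0]},{"translation": [0,0,0],"twist": [0,0,0]},{"translation": [0,0,0],"twist": [0,0,0]},{"translation": [0,0,-30],"twist": [0,0,0]},{"translation": [0,0,-40],"twist": [0,0,0]},{"translation": [0,0,-40],"twist": [0,0,0]},{"translation": [-45,0,0],"twist": [0,0,0]},{"translation": [-45,0,0],"twist": [0,0,0]},{"translation": [-30,0,0],"twist": [0,0,0]},{"translation": [0,0,0],"twist": [0,0,0]},{"translation": [0,0,0],"twist": [0,0,0]}], "gripper": 0.1}}

```text
t: 14.85
tool_pos: [0.6058, 0.0575, 0.1761]
orientation: [0.708, 0.706, 0.0, -0.0]
ft_force: [-1.0, -0.1, -0.4]
opening: 0.0484
```

```bash
python3 snap.py wrist 9;python3 snap.py side 9;python3 snap.py scene 9;python3 - <<'E'
import cv2,numpy as np
s=cv2.imread('pics/scene9.png');p=cv2.imread('pics/side9.png')
f=lambda i,u,v:cv2.resize(i[v-50:v+50,u-50:u+50],(390,390),interpolation=cv2.INTER_CUBIC)
cv2.imwrite('pics/crop12.png',np.hstack([f(s,310,240),f(p,285,230)]))
E
```

```text
14.85 [0.6058 0.0575 0.1761] [ 7.077e-01  7.065e-01  0.000e+00 -1.000e-04] [-1.03 -0.11 -0.37] 0.04836642817595172
14.9 [0.6058 0.0584 0.176 ] [ 7.072e-01  7.070e-01  1.000e-04 -2.000e-04] [0.6  1.14 0.83] 0.0482020206122788
14.95 [0.6058 0.0589 0.176 ] [ 7.069e-01  7.073e-01  1.000e-04 -2.000e-04] [-0.97 -0.48 -0.37] 0.04843013733396028
```

View pics/crop12.png

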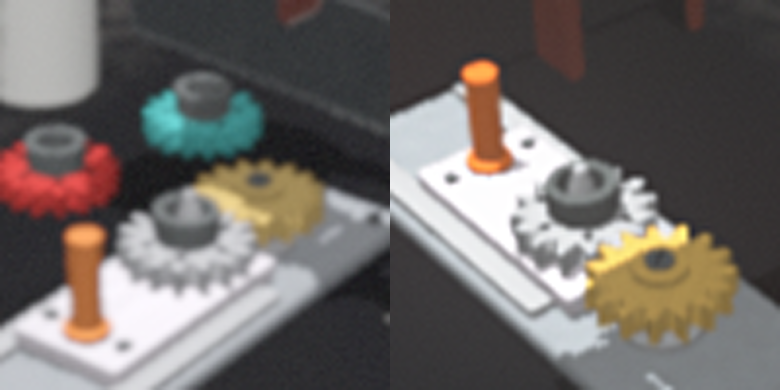

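View pics/wrist9.png

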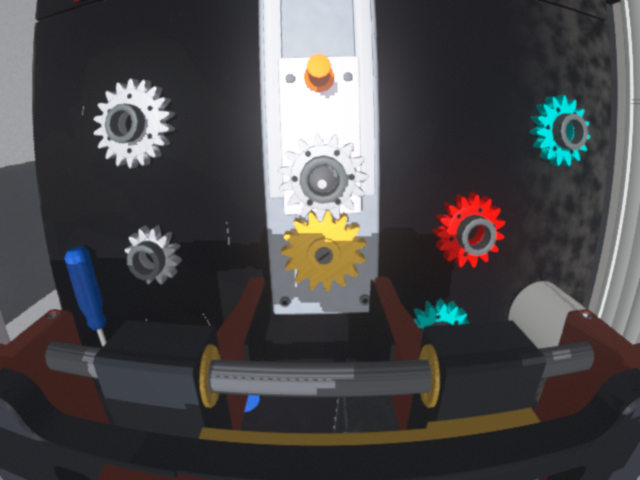

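Run:
```python
from h import *
import cv2
s=cv2.imread('pics/wrist9.png')
cv2.imwrite('pics/crop13.png',cv2.resize(s[125:300,265:385],(0,0),fx=3.4,fy=3.4,interpolation=cv2.INTER_CUBIC))
c=np.load('pics/wrist9.npz')
a=onz(c,322,183,.064,True);b=onz(c,324,255,.042,True);h=onz(c,322,180,.056,True);print(a,b,h,np.linalg.norm((a-b)[:2]))
```

```text
[0.60893099 0.10128382 0.064     ] [0.61065288 0.04234188 0.042     ] [0.60899266 0.10229193 0.056     ] 0.058967092978273405
```

View pics/crop13.png

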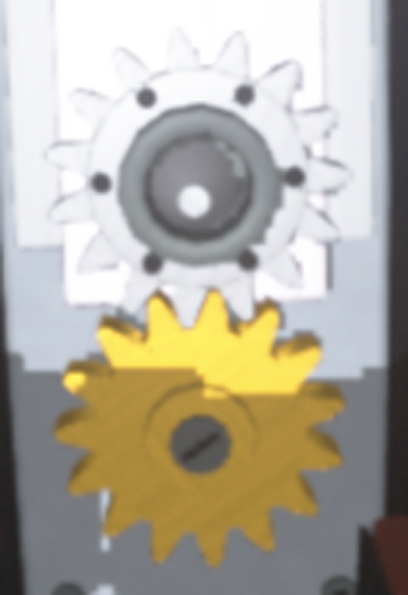

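The teeth interlock, the axes measure about 59–60 mm apart, the gear is flat, and the gripper is well clear.

```bash
python3 -c "
from workcell import hand_in
print(hand_in())"
```

```text
the job is handed in; nothing more can be done
None
```

I picked up the 15-tooth steel gear by its hub, set it on the tester's post, and slid the carriage about 46 mm by the orange handle until it stopped. I then let go, lifted clear and handed the job in at about 15 s of the 51 s allowed. `hand_in()` gives no verdict.

- **Right gear:** I counted 15 teeth in an enlarged crop, and it measured 68.6 mm over the tips.
- **Mesh:** the last wrist picture shows the teeth interlocked, with the two axes about 59–60 mm apart. The limit is 63.5 mm.
- **Seating:** the gear looks flat and down on the shoulder in the scene and side views, with the post centred in its bore. I judged the flatness and seating height by eye, without measuring them.
- **Robot clear:** the arm stood well above everything with the gripper open, and the wrist force was about zero within noise.
- **Forces:** the highest wrist reading I saw was about 9–10 N, sideways as I gripped the handle. The carriage stop read 8.5 N.

Two measurements disagreed:
- **Target gear:** an early wrist estimate was about 10 mm off because a finger partly hid the gear. A closer look settled it before I grasped.
- **Handle:** it was about 2 mm off in x from my estimate, which caused the sideways force when I gripped it.

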